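# Bring the oval dish round under the gauge pointer

### The job

Set the wet oval dish up for marking out: with a finger, push the gauge's arm round until it is fully home against its stop, and push on an arm of the turntable head until one of the two long ends of the dish stands right under the gauge's needle. The painting is wet, so turn the dish only by the head's arms and never touch or lift the dish itself; lift nothing and leave everything else on the table where it stands. Then draw the hand clear.

Things in the scene. Friction and masses are not known exactly. Their poses are not given: they have to be found in the camera images.
- stand: decorator's stand, fixed to the table: dark cast-iron foot (disc 190 mm across, 26 mm high at the middle) with an upright spindle; a flat bar (44 mm wide, 12 mm high) runs along the table from the foot to a bright steel post (17 mm across, 200 mm tall). Origin: on the table under the spindle axis; the stand's +y axis points from the spindle to the post, which stands 270 mm away; z up
- spider (a joint): turn of the stand's head about the vertical spindle, rad, growing anticlockwise from above, no stops. Head: rubber-faced aluminium disc 140 mm across with four flat aluminium arms at right angles, each 22 mm wide, z 89 to 99 mm, reaching 176 mm from the axis (black cap 25 mm wide on the last 20 mm). Turns lightly (about 1 N at an arm end), stays where left, coasts a little if pushed fast
- spindle (a point): point on the vertical spindle axis at mid-height of the arms, 94 mm above the table
- spider_arm_end (a point): middle of the outer end face of one of the four head arms, 176 mm from the axis, 94 mm above the table; turns with the head; the other three arms lie 90, 180 and 270 degrees round from it
- dish: white oval dish with a black painted leaf pattern and a rim of petals, 260 mm long, 180 mm wide, 30 mm high, about 0.75 kg, loose: it rests by its foot, roughly centred, on the rubber face of the head and turns with it. Origin: middle of its underside, 104 mm above the table; its x axis is the long way; the top of its rim is 134 mm above the table
- dish_end_1 (a point): middle of the painted rim at one long end of the dish, 120 mm from its middle along its +x, 132 mm above the table
- dish_end_2 (a point): the same at the other long end (along its -x)
- gauge_arm (a joint): swing of the gauge's arm about the post, rad: 0 = fully home against its stop, the arm then pointing from the post straight at the spindle axis, its needle over the dish's rim; grows up to 1.9 as the arm swings away, clockwise from above (from the stand's -y towards the stand's -x). About 1 N at 100 mm from the post moves it; it stays where left
- gauge_pivot (a point): point on the axis of the post at the height of the gauge's arm, 175 mm above the table. The arm is a level round steel bar 12 mm thick on a 30 mm hub here; on the other side of the post is a tail 58 mm long with a 26 mm counterweight. The post ends 25 mm above this point
- pointer_tip (a point): point of the steel needle that hangs from the end of the gauge's arm: 148 mm from the post's axis, 147 mm above the table (28 mm below the arm's centre line). The needle's clamp reaches 158 mm from the post, its top 197 mm above the table. With the arm home the point is 122 mm from the spindle axis and 13 mm above the dish's rim
- painted_mug: bystander: white mug with dark brush strokes, 76 mm across, 88 mm high, handle to its +y; origin at the middle of its underside
- black_mug: bystander: plain black mug, 72 mm across, 80 mm high, handle to its +y; origin at the middle of its underside
- glaze_jar: bystander: grey-white lidded jar, 64 mm across, 75 mm high; origin at the middle of its underside
- colour_pot: bystander: small open white pot of black colour, 54 mm across, 38 mm high; origin at the middle of its underside
- liner_pen: bystander: blue and white pen lying down, 152 mm long along its x, 13 mm high; origin under its middle
- brush: bystander: paint brush lying down, 172 mm long along its x, 11 mm high; origin under its length, 24 mm from its middle
- small_bowl: bystander: unglazed bowl, 116 mm across, 40 mm high; origin at the middle of its underside

How it is judged:
By the outcome, as a careful person would: the job done as asked, in the order asked, and still so for the second after the job is handed in, with the robot touching nothing.
It also fails if it takes over 61 s, if anything falls off the work surface, if the arm or the gripper's body presses on something with over 40 N, if the wrist force passes 120 N, or if a joint passes its speed limit or range.

### The arm

A 6-joint arm with a two-finger parallel gripper is mounted at the origin on the work surface. World frame = base frame: x ahead of the robot, y to its left, z up, the work surface at z = 0. Lengths are in mm, angles in degrees, forces in N, time in s.
With the tool pointing down it reaches from about 350 to 850 mm from the base axis. Payload 8.1 kg.
Tool frame: the origin (TCP) lies midway between the tips of the shut fingers; the grasp point (between the pads) lies 19 mm behind it (r.pinch_z is the distance from the TCP to the grasp point, in mm); z points along the fingers, y is the line along which they close (so a half turn about z gives the same grasp; the last joint's range is limited). The gripper opens to 85 mm and grips with 20 to 120 N. Pads are 22 mm wide; open, the fingers measure 114 mm over their backs; the gripper's body (76 mm by 85 mm) begins 54 mm behind the grasp point. The pads swing forward as they close: fully open they stand 13 mm farther back than shut.
Start: joints at [70.279, 7.471, 85.268, -0, 87.261, -4.893], TCP at [153.53, 580.029, 231.292] pointing down, gripper open.
Joint ranges: [-169.43, 169.43], [-51.17, 129.36], [1.28, 143.12], [-76.62, 256.62], [0, 156.53], [-152.29, 152.29]. Speed limits (degrees/s): [136.94, 136.94, 159.86, 180, 180, 180].

### API

Orientations are given as [roll, pitch, yaw] about the fixed x, y, z axes, in that order (R = Rz(yaw) Ry(pitch) Rx(roll)).
In Python, from bench import r gives the robot as it stands.
- The arm moves only by the shell command python3 -m jog 'ROWS' [OPENING] [FORCE]. ROWS is JSON, one flat list of numbers, 6 for each row, row after row: the shift along the tool's x, y, z in m, then the turn, a rotation vector about the tool's x, y, z in rad. A call has 1 to 8 rows; each row is the pose to reach, as a shift and turn from the pose commanded when the call began, along the tool's axes at that moment; what a row does not reach only later rows make up. A row lasts 1/8 s, in which the tool goes at most 62.5 mm and 10.7 degrees, less where a joint would pass 70% of its speed; a pose out of reach is approached as far as the arm can. A call with a gripper value outside its range is refused whole. OPENING is the opening, from -1 (shut) to 1 (fully open), set as the call begins (- or left out, the last holds). The fingers move at their own pace and stop on an object; FORCE is the grip in N (left out, the last holds). Time passes only in rows, so rows that repeat a pose let the fingers close. It gives the time, the measured TCP pose, the force, the opening and the grip force at its end, in the units of the state.
- r.sense(): the state, without advancing time (a new reading comes with each control period).
- r.snapshot(name): name is "scene" or "side" or "wrist"; returns a dict with "pixels" (400x640x3 uint8, red, green, blue), "range_z" (400x640 float32, mm along the optical axis (not along the pixel's ray), 0 where there is no reading), "K" (3x3 intrinsics, pixels), "k1" (the pictures are not rectified: a ray, as slopes to the right and down, at radius r is drawn at 1 + k1 r^2 times it, then the intrinsics apply), "rvec" (rotation vector, rad) and "tvec" (3), from world to camera coordinates, as OpenCV has them. Camera axes: x right, y down, z forward; pixel columns grow to the right and rows downward; lengths in mm; the calibration is good to about 2 mm. A picture is of the moment at which its call begins.
- r.hand_in(): hands the job in; it is judged then, once.
Trained networks look in a picture, given as the dict that the camera call returned (one of the last four; its "shot" number tells which), for a name from the list of things; names that differ only in an ending like _2 or _b are one class to them, and where a whole thing is asked for, a point or a joint stands for the part that bears it (a point fixed in the world has none). Each returns a list of dicts, best first, with "score" (0 to 1); they miss things now and then, are a little off and sometimes report something else, mostly with a low value. They report only what shows in the picture. A call takes as long as a camera call.
- r.look_for(picture, target): "bbox" ([left, top, right, bottom] in pixels, round what is visible of it).
- r.outline_of(picture, target): "region" (400x640 bool, what is visible of it) and "bbox" ([left, top, right, bottom] in pixels, round what is visible of it).
The state is a dict: "time": time; "joint_pos": joint angles; "qd": joint speeds; "joint_efforts": joint torques, N m; "tool_pos": TCP position; "tcp_rot": TCP orientation; "ft_force": force on the tool from outside, world axes, zero at the start; "wrist_torque": the same for the moment, N m; "finger_gap": finger opening in mm; "grip_force": force on a finger pad.
Only numpy, scipy, OpenCV 4.12 (cv2) and the standard library are available. Lean on these libraries where they do the work, as an engineer would, in place of code of your own. Each camera call takes 0.05 s, during which the arm holds its last target. There are 200 camera calls.

## Working session

There is one attempt and no reset: what is moved stays moved. The work goes in short steps, Python scripts to look and compute and a shell command to move; the robot and the scene stay as the last step left them, time stands still between calls to the robot, and variables do not carry over. Pictures are saved under pics/ and viewed, at most 10 in all, crops included, and the job is handed in when it is done.

```bash
ls; mkdir -p pics
cat > h.py <<'E'
import numpy as np, cv2
from bench import r
from scipy.spatial.transform import Rotation as Ro
def pts(s):
    """world XYZ per pixel (400x640x3), nan where no range"""
    K=np.array(s["K"],float); R=cv2.Rodrigues(np.array(s["rvec"],float))[0]; t=np.array(s["tvec"],float).ravel()
    v,u=np.mgrid[0:400,0:640]; xd=(u-K[0,2])/K[0,0]; yd=(v-K[1,2])/K[1,1]
    x,y=xd.copy(),yd.copy()
    for _ in range(20):
        f=1+s["k1"]*(x*x+y*y); x,y=xd/f,yd/f
    z=s["range_z"].astype(float); z[z<=0]=np.nan
    return (np.stack([x*z,y*z,z],-1)-t)@R
def proj(s,P):
    K=np.array(s["K"],float); R=cv2.Rodrigues(np.array(s["rvec"],float))[0]
    c=np.atleast_2d(P)@R.T+np.array(s["tvec"],float).ravel(); x=c[:,:2]/c[:,2:]
    x=x*(1+s["k1"]*(x**2).sum(1,keepdims=True)); return x*[K[0,0],K[1,1]]+[K[0,2],K[1,2]]
def save(s,n): cv2.imwrite("pics/"+n+".png",s["pixels"][...,::-1])
E
python3 - <<'E'
from h import *
for c in ("scene","side"):
    s=r.snapshot(c); save(s,c+"0"); P=pts(s)
    R=cv2.Rodrigues(np.array(s["rvec"],float))[0]; print(c,"cam at",-R.T@np.array(s["tvec"]).ravel())
    for n in ("stand","spider","dish","gauge_arm","pointer_tip","painted_mug","black_mug","glaze_jar","colour_pot","liner_pen","brush","small_bowl"):
        for o in r.outline_of(s,n)[:1]:
            p=P[o["region"]]; p=p[~np.isnan(p[:,0])]
            print(n,round(o["score"],2),o["bbox"],len(p),np.round(np.percentile(p,[2,50,98],axis=0)).tolist() if len(p) else "")
E
```

```text
pics
scene cam at [1285.52471694 -188.34028017  908.66562754]
stand 0.57 [240.4, 161.1, 419.3, 280.1] 3971 [[446.0, -214.0, 1.0], [587.0, 38.0, 22.0], [733.0, 237.0, 187.0]]
spider 0.55 [240.2, 190.0, 357.4, 278.2] 799 [[521.0, -230.0, 13.0], [627.0, -33.0, 99.0], [746.0, 92.0, 103.0]]
dish 0.84 [259.9, 189.0, 342.3, 257.0] 3982 [[472.0, -157.0, 108.0], [577.0, -67.0, 121.0], [693.0, 17.0, 134.0]]
gauge_arm 0.79 [346.3, 161.3, 419.9, 195.1] 514 [[277.0, 84.0, -2.0], [526.0, 181.0, 178.0], [598.0, 273.0, 195.0]]
pointer_tip 0.71 [345.0, 161.7, 419.0, 196.6] 405 [[456.0, 84.0, 168.0], [542.0, 181.0, 179.0], [599.0, 242.0, 195.0]]
painted_mug 0.91 [142.0, 255.4, 181.6, 299.4] 1202 [[559.0, -478.0, 1.0], [609.0, -441.0, 57.0], [659.0, -406.0, 89.0]]
glaze_jar 0.57 [135.6, 209.7, 165.7, 239.7] 626 [[362.0, -506.0, 3.0], [413.0, -474.0, 52.0], [426.0, -449.0, 78.0]]
colour_pot 0.74 [374.1, 249.9, 393.0, 274.6] 395 [[649.0, 104.0, 2.0], [678.0, 127.0, 28.0], [701.0, 153.0, 41.0]]
liner_pen 0.73 [345.9, 160.9, 420.0, 194.8] 460 [[402.0, 85.0, 0.0], [536.0, 182.0, 179.0], [599.0, 246.0, 192.0
[... 849 characters left out ...]
98.0]]
painted_mug 0.95 [391.2, 274.4, 419.9, 309.8] 841 [[553.0, -480.0, 1.0], [588.0, -443.0, 55.0], [649.0, -406.0, 90.0]]
black_mug 0.73 [234.4, 147.8, 251.0, 171.5] 340 [[407.0, 421.0, 11.0], [450.0, 436.0, 54.0], [485.0, 495.0, 80.0]]
glaze_jar 0.84 [347.4, 317.1, 370.7, 348.5] 578 [[360.0, -510.0, 8.0], [380.0, -489.0, 66.0], [411.0, -455.0, 79.0]]
colour_pot 0.52 [320.2, 181.8, 331.9, 183.6] 50 [[648.0, 123.0, 26.0], [678.0, 149.0, 33.0], [696.0, 157.0, 49.0]]
liner_pen 0.64 [256.5, 202.9, 281.2, 227.7] 112 [[404.0, 51.0, -3.0], [416.0, 123.0, 9.0], [431.0, 193.0, 15.0]]
small_bowl 0.96 [204.4, 177.4, 231.2, 203.0] 472 [[243.0, 272.0, 2.0], [299.0, 344.0, 25.0], [344.0, 380.0, 44.0]]
```

Run:
```python
from h import *
s=r.snapshot("scene"); im=s["pixels"][140:305,130:520,::-1]
a=cv2.resize(im,None,fx=2,fy=2,interpolation=cv2.INTER_CUBIC)
cv2.imwrite("pics/a.png",a)
# top-down map, height>80, both cams ; 2mm->1.25 px/mm
T=np.zeros((600,800,3),np.uint8)+40
allp=[]
for c in ("scene","side"):
    s=r.snapshot(c); P=pts(s).reshape(-1,3); C=s["pixels"].reshape(-1,3)
    k=~np.isnan(P[:,0])&(P[:,2]>-5)&(P[:,2]<215)
    P,C=P[k],C[k]; allp.append(P)
    o=np.argsort(P[:,2])
    for p,cc in zip(P[o],C[o]):
        u=int((400-p[1]+0)); v=int(850-p[0])
        h=p[2]; col=(255,0,0) if h<80 else (0,255,0) if h<107 else (255,255,255) if h<140 else (0,0,255)
        if h<20: col=tuple(int(x) for x in cc[::-1]//2)
        cv2.circle(T,(u,v),1,col,-1)
cv2.imwrite("pics/top.png",T)
np.savez("c.npz",a=allp[0],b=allp[1])
```

```text
(no output)
```

View pics/a.png

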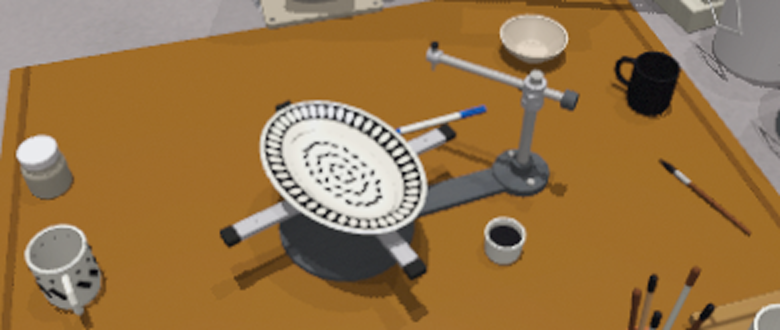

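View pics/top.png

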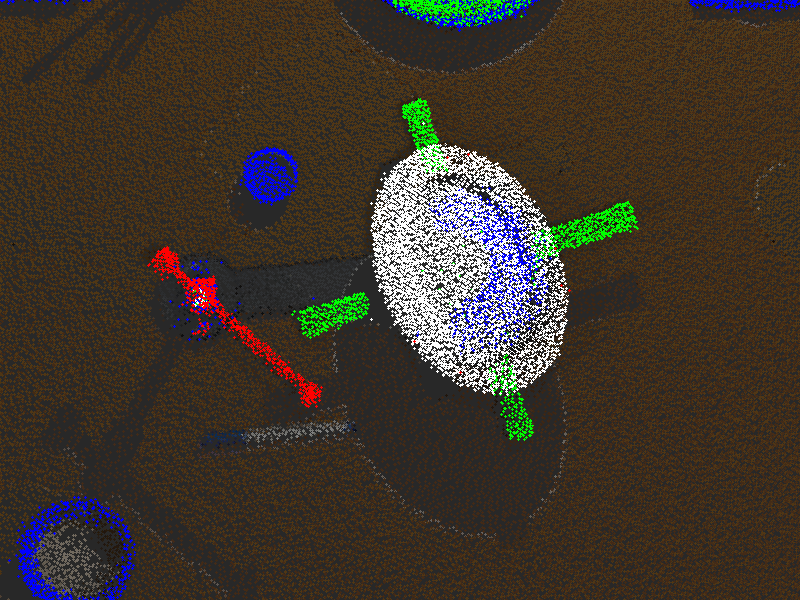

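```bash
cat > fit.py <<'E'
from h import *
from scipy.optimize import minimize, least_squares
def cloud(cams=("scene","side")):
    L=[]
    for c in cams:
        P=pts(r.snapshot(c)).reshape(-1,3); L.append(P[~np.isnan(P[:,0])])
    return L
def rim(P,c):
    """outer dish outline: known ellipse 130x90, fit to convex hull of points above 112"""
    q=P[(P[:,2]>115)&(P[:,2]<142)]; q=q[np.hypot(*(q[:,:2]-c).T)<145][:,:2]
    best=None
    # radial extremes in angular bins
    a=np.arctan2(*(q-q.mean(0)).T[::-1]); rr=np.hypot(*(q-c).T)
    e=[]
    for b in np.arange(-180,180,5):
        k=np.abs((np.degrees(a)-b+180)%360-180)<2.5
        if k.sum()>4: i=np.where(k)[0]; e.append(q[i[rr[i]>=np.percentile(rr[i],92)]].mean(0))
    e=np.array(e)
    def f(p):
        d=(e-p[:2])@np.array([[np.cos(p[2]),-np.sin(p[2])],[np.sin(p[2]),np.cos(p[2])]])
        n=np.hypot(d[:,0]/p[3],d[:,1]/p[4]); return (n-1)*np.hypot(*d.T)/n
    E=cv2.fitEllipse(e.astype(np.float32)); 
    th=np.radians(E[2]+(90 if E[1][1]>E[1][0] else 0))
    s=least_squares(f,[*E[0],th,130,90],loss="soft_l1",f_scale=2)
    return s.x,np.std(s.fun)
def arms(P,c0,th0):
    """cross fit: spindle and angle (mod 90)"""
    q=P[(P[:,2]>94)&(P[:,2]<104)]; d=np.hypot(*(q[:,:2]-c0).T); q=q[(d<182)&(d>95)][:,:2]
    def f(p):
        d=q-p[:2]; u=np.array([[np.cos(p[2]),-np.sin(p[2])],[np.sin(p[2]),np.cos(p[2])]]); d=d@u
        return np.min(np.abs(d),axis=1)
    s=min((least_squares(f,[*c0,t],loss="soft_l1",f_scale=6) for t in np.radians(np.arange(0,90,10))),key=lambda s:s.cost)
    # refine centre by symmetric arm ends
    return s.x,len(q),np.mean(s.fun)
def gauge(P):
    q=P[(P[:,2]>168)&(P[:,2]<190)]; q=q[(np.hypot(*(q[:,:2]-[555,198]).T)<170)]
    return q
E
python3 - <<'E'
from fit import *
L=cloud(); A=np.vstack(L)
for n,P in (("scene",L[0]),("side",L[1]),("both",A)):
    x,k,m=arms(P,np.array([580,-70.]),0); print(n,"spindle",x[:2].round(1),"arm deg",round(np.degrees(x[2])%90,1),k,m.round(1))
    try:
        e,sd=rim(P,x[:2]); print("  dish",e[:2].round(1),round(np.degrees(e[2])%180,1),e[3:].round(1),sd.round(1))
    except Exception as ex: print(ex)
    q=P[(P[:,2]>40)&(P[:,2]<155)&(np.hypot(P[:,0]-555,P[:,1]-198)<25)]; print("  post shaft pts",q[:,:2].mean(0).round(1),len(q))
    g=gauge(P); vx,vy,x0,y0=cv2.fitLine(g[:,:2].astype(np.float32),cv2.DIST_HUBER,0,.01,.01).ravel()
    t=(g[:,:2]-[x0,y0])@[vx,vy]; print("  gauge line",x0,y0,"deg",np.degrees(np.arctan2(vy,vx)),"ends",[ (round(x0+v*vx),round(y0+v*vy)) for v in (t.min(),t.max())])
    q=P[(P[:,2]>194)&(P[:,2]<206)&(np.hypot(P[:,0]-555,P[:,1]-198)<30)]; print("  post top",q.mean(0).round(1),len(q))
s=r.sense(); print(s)
E
```

```text
scene spindle [583.4 -68.7] arm deg 18.5 699 6.2
  dish [582.1 -70.3] 25.0 [127.6  87.3] 0.8
  post shaft pts [560.7 196.8] 177
  gauge line 528.4757 163.83441 deg 47.458073 ends [(453, 82), (598, 240)]
  post top [556.5 199.4 198.6] 30
side spindle [577.8 -69. ] arm deg 18.3 351 6.4
  dish [578.5 -69.8] 25.0 [127.8  87.8] 1.8
  post shaft pts [550.3 196.7] 106
  gauge line 513.57056 155.2076 deg 47.52856 ends [(447, 82), (596, 245)]
  post top [551.4 199.3 200. ] 17
both spindle [581.6 -68.5] arm deg 18.3 1050 6.4
  dish [580.8 -70. ] 24.7 [128.2  88.1] 0.9
  post shaft pts [556.8 196.8] 283
  gauge line 527.26196 163.82709 deg 47.17578 ends [(449, 80), (599, 242)]
  post top [554.7 199.3 199.1] 47
{'time': 1.55, 'joint_pos': array([ 7.02796577e+01,  7.47208907e+00,  8.52654435e+01,  7.40431257e-04,
        8.72617704e+01, -4.89144326e+00]), 'qd': array([ 0.03514731, -0.06942115,  0.06832908,  0.05425053,  0.06462002,
        0.03388578]), 'joint_efforts': array([ 6.89772623e-04, -5.69309020e+01, -5.00844204e+01, -1.09732755e-04,
        1.48844189e-03, -5.18631657e-05]), 'tool_pos': array([153.52380868, 580.04552505, 231.30520553]), 'tcp_rot': array([ 1.79999243e+02, -6.77464836e-04,  1.65171066e+02]), 'ft_force': array([ 0.686131  ,  0.90801984, -0.15244609]), 'wrist_torque': array([ 0.01403485, -0.04442077, -0.0009776 ]), 'grip_force': 0.0, 'finger_gap': 85.32584842948903}
```

```bash
cat > rows.py <<'E'
# world waypoints x,y,z,yaw (tool down) -> tool-frame rows
from h import *
import sys,json
s=r.sense(); p=s["tool_pos"]; R=Ro.from_euler("xyz",s["tcp_rot"],degrees=True)
print("t",s["time"],"tcp",p.round(1),"yaw",s["tcp_rot"][2].round(1),"F",s["ft_force"].round(1))
for w in json.loads(sys.argv[1]):
    d=R.inv().apply(np.array(w[:3])-p)/1000
    rv=(R.inv()*Ro.from_euler("xyz",[180,0,w[3]],degrees=True)).as_rotvec()
    print([round(float(v),3) for v in [*d,*rv]])
E
python3 rows.py '[[458,158,240,185.6],[458,158,155,185.6]]'
```

```text
t 1.55 tcp [153.5 580.  231.3] yaw 165.2 F [ 0.7  0.9 -0.2]
[-0.402, -0.33, -0.009, 0.0, -0.0, -0.357]
[-0.402, -0.33, 0.076, 0.0, -0.0, -0.357]
```

```bash
python3 -m jog '[-0.016,-0.013,0,0,0,-0.02, -0.048,-0.04,0,0,0,-0.05, -0.09,-0.074,-0.004,0,0,-0.09, -0.134,-0.11,-0.006,0,0,-0.13, -0.18,-0.148,-0.009,0,0,-0.17, -0.225,-0.185,-0.009,0,0,-0.21, -0.27,-0.222,-0.009,0,0,-0.25, -0.315,-0.259,-0.009,0,0,-0.30]' -1 20; python3 rows.py '[[458,158,240,185.6],[458,158,155,185.6]]'
```

```text
time: 2.55
tool_pos: [392.6, 247.4, 240.6]
tcp_rot: [180.0, 0.1, -177.5]
ft_force: [0.3, 0.4, -0.5]
finger_gap: 0.4
grip_force: 0.0
t 2.55 tcp [392.6 247.4 240.6] yaw -177.5 F [ 0.3  0.4 -0.5]
[-0.061, -0.092, 0.001, 0.0, 0.001, -0.055]
[-0.061, -0.092, 0.086, 0.0, 0.001, -0.055]
```

```bash
python3 -m jog '[-0.025,-0.04,0,0,0,-0.02, -0.045,-0.068,0,0,0,-0.04, -0.056,-0.085,0,0,0,-0.055, -0.061,-0.092,0.01,0,0,-0.055, -0.061,-0.092,0.035,0,0,-0.055, -0.061,-0.092,0.06,0,0,-0.055, -0.061,-0.092,0.078,0,0,-0.055, -0.061,-0.092,0.086,0,0,-0.055]'
python3 - <<'E'
from h import *
s=r.snapshot("scene"); cv2.imwrite("pics/b.png",cv2.resize(s["pixels"][130:290,230:450,::-1],None,fx=3,fy=3))
# arc waypoints
post=np.array([555,198.])
for a in range(-132,-82,8):
    u=np.array([np.cos(np.radians(a)),np.sin(np.radians(a))]); n=np.array([u[1],-u[0]])
    print(a,(post+92*u+19*n).round(1))
E
python3 rows.py '[[476,140,155,185.6]]'
```

```text
time: 3.55
tool_pos: [455.6, 159.9, 152.8]
tcp_rot: [-180.0, -0.1, -174.5]
ft_force: [0.7, -0.6, 0.5]
finger_gap: -0.0
grip_force: 0.0
-132 [479.3 142.3]
-124 [487.8 132.4]
-116 [497.6 123.6]
-108 [508.5 116.4]
-100 [520.3 110.7]
-92 [532.8 106.7]
-84 [545.7 104.5]
t 3.6 tcp [455.5 159.7 152.5] yaw -174.5 F [-1.4  1.5  0. ]
[-0.018, -0.022, -0.003, -0.0, -0.002, -0.001]
```

View pics/b.png

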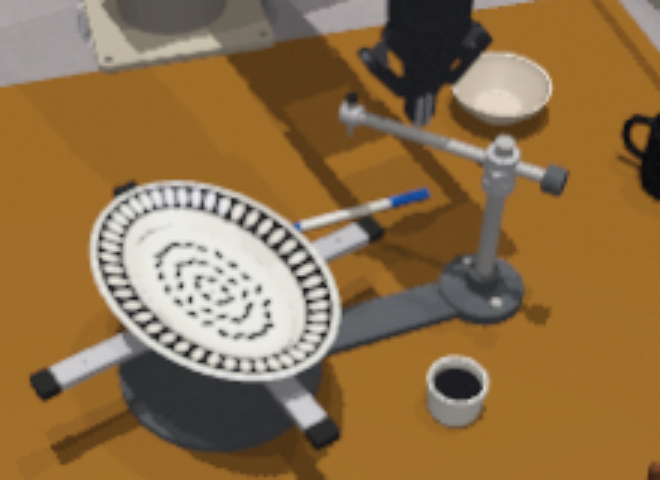

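```bash
python3 -m jog '[0,0,-0.003,0,0,0.1, 0,0,-0.008,0,0,0.28, 0,0,-0.008,0,0,0.45, 0,0,-0.008,0,0,0.62, 0,0,-0.008,0,0,0.77, 0,0,-0.008,0,0,0.825, 0,0,-0.008,0,0,0.825]'
python3 - <<'E'
import numpy as np,json,subprocess
post=np.array([555,198.]); W=[]
for a in (-132,-128,-122,-116,-110,-104,-98,-92,-86):
    u=np.array([np.cos(np.radians(a)),np.sin(np.radians(a))]); n=np.array([u[1],-u[0]])
    W.append([*(post+92*u+18*n),160,a+270])
print(subprocess.run(["python3","rows.py",json.dumps(W)],capture_output=True,text=True).stdout)
E
```

```text
time: 4.47
tool_pos: [457.0, 159.9, 163.2]
tcp_rot: [179.9, 0.0, 138.3]
ft_force: [-0.7, 0.3, 0.2]
finger_gap: 0.3
grip_force: 0.0
t 4.475 tcp [457.  159.9 163.2] yaw 138.3 F [-0.7  0.3  0.2]
[-0.029, 0.002, 0.003, 0.001, 0.001, 0.005]
[-0.036, 0.001, 0.003, 0.001, 0.001, -0.065]
[-0.046, -0.0, 0.003, 0.001, 0.001, -0.17]
[-0.055, 0.0, 0.003, 0.001, 0.001, -0.274]
[-0.065, 0.002, 0.003, 0.001, 0.001, -0.379]
[-0.075, 0.004, 0.003, 0.001, 0.001, -0.484]
[-0.084, 0.007, 0.003, 0.001, 0.001, -0.589]
[-0.093, 0.011, 0.003, 0.001, 0.001, -0.693]
[-0.101, 0.017, 0.003, 0.001, 0.001, -0.798]
```

```bash
python3 -m jog '[-0.015,0.001,0.003,0,0,0, -0.029,0.002,0.003,0,0,0, -0.036,0.001,0.003,0,0,-0.065, -0.046,0,0.003,0,0,-0.17, -0.055,0,0.003,0,0,-0.274, -0.065,0.002,0.003,0,0,-0.379, -0.075,0.004,0.003,0,0,-0.484, -0.084,0.007,0.003,0,0,-0.589]'
python3 - <<'E'
import numpy as np,json,subprocess
post=np.array([555,198.]); W=[]
for a in (-96,-94,-92,-90,-88,-86,-84,-82):
    u=np.array([np.cos(np.radians(a)),np.sin(np.radians(a))]); n=np.array([u[1],-u[0]])
    W.append([*(post+92*u+18*n),160,a+270])
print(subprocess.run(["python3","rows.py",json.dumps(W)],capture_output=True,text=True).stdout)
E
```

```text
time: 5.48
tool_pos: [524.6, 108.0, 159.0]
tcp_rot: [180.0, -0.0, 172.2]
ft_force: [-0.9, 0.5, 0.3]
finger_gap: -0.1
grip_force: 0.6
t 5.475 tcp [524.6 108.  159. ] yaw 172.2 F [-0.9  0.5  0.3]
[-0.003, 0.001, -0.001, 0.0, -0.001, -0.032]
[-0.006, 0.0, -0.001, 0.0, -0.001, -0.067]
[-0.009, -0.0, -0.001, 0.0, -0.001, -0.102]
[-0.013, -0.0, -0.001, 0.0, -0.001, -0.136]
[-0.016, -0.0, -0.001, 0.0, -0.001, -0.171]
[-0.019, -0.0, -0.001, 0.0, -0.001, -0.206]
[-0.022, -0.0, -0.001, 0.0, -0.001, -0.241]
[-0.026, -0.0, -0.001, 0.0, -0.001, -0.276]
```

Proceed to −86°, then check force in small steps.

```bash
python3 -m jog '[-0.003,0.001,0,0,0,-0.03, -0.006,0,0,0,0,-0.067, -0.009,0,0,0,0,-0.1, -0.013,0,0,0,0,-0.136, -0.016,0,0,0,0,-0.17, -0.018,0,0,0,0,-0.2, -0.018,0,0,0,0,-0.2]'
python3 - <<'E'
from fit import *
L=cloud(); 
for P in L:
    g=P[(P[:,2]>168)&(P[:,2]<184)&(P[:,1]<185)&(P[:,1]>30)&(P[:,0]>540)&(P[:,0]<600)]; g=g[(g[:,1]<85)|(g[:,1]>125)]
    vx,vy,x0,y0=cv2.fitLine(g[:,:2].astype(np.float32),cv2.DIST_HUBER,0,.01,.01).ravel()
    print(len(g),x0,y0,np.degrees(np.arctan2(vy,vx)))
E
```

```text
time: 6.35
tool_pos: [541.9, 106.4, 159.4]
tcp_rot: [180.0, 0.0, -176.5]
ft_force: [-0.5, -0.4, -0.7]
finger_gap: 0.2
grip_force: 0.1
179 564.08777 116.024216 -85.49265
39 558.21045 67.55424 -85.25165
```

```bash
python3 -m jog '[-0.001,0,0,0,0,-0.01, -0.002,0,0,0,0,-0.02, -0.002,0,0,0,0,-0.02]'; python3 -m jog '[-0.001,0,0,0,0,0, -0.002,0,0,0,0,0, -0.002,0,0,0,0,0]'
```

```text
time: 6.82
tool_pos: [543.7, 106.5, 159.4]
tcp_rot: [180.0, 0.0, -175.4]
ft_force: [-0.5, 0.1, -0.1]
finger_gap: -0.2
grip_force: 0.3
time: 7.2
tool_pos: [545.0, 106.6, 159.2]
tcp_rot: [-180.0, -0.1, -175.4]
ft_force: [-4.7, -1.0, 2.2]
finger_gap: -0.3
grip_force: 2.7
```

```bash
python3 -m jog '[-0.001,0,0,0,0,0, -0.002,0,0,0,0,0, -0.002,0,0,0,0,0, -0.002,0,0,0,0,0]'
python3 - <<'E'
from fit import *
L=cloud(); 
for P in L:
    g=P[(P[:,2]>168)&(P[:,2]<184)&(P[:,1]<185)&(P[:,1]>30)&(P[:,0]>540)&(P[:,0]<600)]; g=g[(g[:,1]<85)|(g[:,1]>125)]
    vx,vy,x0,y0=cv2.fitLine(g[:,:2].astype(np.float32),cv2.DIST_HUBER,0,.01,.01).ravel()
    print(len(g),x0,y0,np.degrees(np.arctan2(vy,vx)))
E
```

```text
time: 7.7
tool_pos: [545.2, 106.7, 159.1]
tcp_rot: [-180.0, -0.3, -175.4]
ft_force: [-14.9, -2.0, 9.3]
finger_gap: 0.0
grip_force: 7.9
179 566.76544 115.7896 -83.59405
41 560.78394 92.62814 -83.34421
```

```bash
python3 -m jog '[0.004,0,0,0,0,0, 0.014,0,0,0,0,0, 0.03,0,0,0,0,0.1, 0.045,0,-0.005,0,0,0.27, 0.05,0.01,-0.025,0,0,0.45, 0.055,0.03,-0.05,0,0,0.62, 0.065,0.055,-0.07,0,0,0.8, 0.075,0.08,-0.08,0,0,0.97]'; python3 rows.py '[[409,-74,240,60],[409,-74,240,19],[409,-74,87,18.5]]'
python3 - <<'E'
from fit import *
L=cloud(); A=np.vstack(L)
g=L[0][(L[0][:,2]>168)&(L[0][:,2]<184)&(L[0][:,1]<185)&(L[0][:,1]>30)&(L[0][:,0]>540)&(L[0][:,0]<600)]
vx,vy,x0,y0=cv2.fitLine(g[:,:2].astype(np.float32),cv2.DIST_HUBER,0,.01,.01).ravel(); print("gauge",x0,y0,np.degrees(np.arctan2(vy,vx)))
x,k,m=arms(A,np.array([580,-70.]),0); print("arms",x[:2],np.degrees(x[2])%90); print("dish",rim(L[0],x[:2]))
E
```

```text
time: 8.8
tool_pos: [466.5, 181.3, 240.9]
tcp_rot: [179.9, 0.1, 128.7]
ft_force: [0.5, 0.7, 0.2]
finger_gap: 0.2
grip_force: 0.0
t 8.8 tcp [466.5 181.3 240.9] yaw 128.7 F [0.5 0.7 0.2]
[-0.163, -0.204, 0.001, 0.003, -0.001, 1.198]
[-0.163, -0.204, 0.001, 0.003, -0.002, 1.914]
[-0.163, -0.205, 0.154, 0.003, -0.002, 1.923]
gauge 566.8431 112.525826 -83.63234
arms [581.50973628 -68.74168473] 18.301505458295992
dish (array([582.50973166, -70.20109098,   3.57995895, 127.51256933,
        87.13952027]), np.float64(0.7400058793320253))
```

```bash
python3 -m jog '[-0.01,-0.01,0,0,0,0.12, -0.03,-0.035,0,0,0,0.28, -0.055,-0.065,0,0,0,0.45, -0.08,-0.1,0,0,0,0.63, -0.105,-0.135,0,0,0,0.8, -0.13,-0.165,0,0,0,0.98, -0.15,-0.19,0,0,0,1.15, -0.163,-0.204,0,0,0,1.3]'; python3 rows.py '[[409,-74,240,18.5],[409,-74,87,18.5]]'
```

```text
time: 9.9
tool_pos: [409.8, -76.5, 238.8]
tcp_rot: [180.0, 0.0, 54.3]
ft_force: [0.2, 0.2, -0.2]
finger_gap: -0.1
grip_force: 0.0
t 9.9 tcp [409.8 -76.5 238.8] yaw 54.3 F [ 0.2  0.2 -0.2]
[0.002, -0.002, -0.001, 0.0, 0.0, 0.625]
[0.002, -0.002, 0.152, 0.0, 0.0, 0.625]
```

```bash
python3 -m jog '[0,0,0,0,0,0.15, 0.002,-0.002,0.01,0,0,0.32, 0.002,-0.002,0.03,0,0,0.48, 0.002,-0.002,0.06,0,0,0.6, 0.002,-0.002,0.09,0,0,0.625, 0.002,-0.002,0.12,0,0,0.625, 0.002,-0.002,0.142,0,0,0.625, 0.002,-0.002,0.152,0,0,0.625]'
python3 - <<'E'
from h import *
s=r.snapshot("side"); cv2.imwrite("pics/c.png",cv2.resize(s["pixels"][130:290,220:420,::-1],None,fx=3.5,fy=3.5))
import json,subprocess
c=np.array([581.,-69]); W=[]
for a,o in ((198.4,30),(202,27),(208,27),(214,27),(220,27),(226,27),(232,27),(238,27),(244,27)):
    u=np.array([np.cos(np.radians(a)),np.sin(np.radians(a))]); t=np.array([-u[1],u[0]])
    W.append([*(c+165*u-o*t),87,a-180])
print(subprocess.run(["python3","rows.py",json.dumps(W)],capture_output=True,text=True).stdout)
E
```

```text
time: 10.9
tool_pos: [408.8, -71.8, 85.5]
tcp_rot: [-179.9, 0.1, 18.9]
ft_force: [0.6, 0.1, -0.5]
finger_gap: 0.2
grip_force: 0.0
t 10.95 tcp [408.6 -71.7  85. ] yaw 18.8 F [-1.3  1.  -0.6]
[-0.001, 0.022, -0.002, -0.002, 0.002, 0.007]
[-0.002, 0.035, -0.002, -0.002, 0.002, -0.056]
[-0.003, 0.053, -0.002, -0.002, 0.002, -0.16]
[-0.002, 0.07, -0.002, -0.002, 0.002, -0.265]
[0.0, 0.087, -0.002, -0.002, 0.002, -0.37]
[0.005, 0.104, -0.002, -0.002, 0.002, -0.474]
[0.011, 0.121, -0.002, -0.002, 0.002, -0.579]
[0.019, 0.136, -0.002, -0.002, 0.002, -0.684]
[0.029, 0.151, -0.002, -0.002, 0.002, -0.789]
```

View pics/c.png

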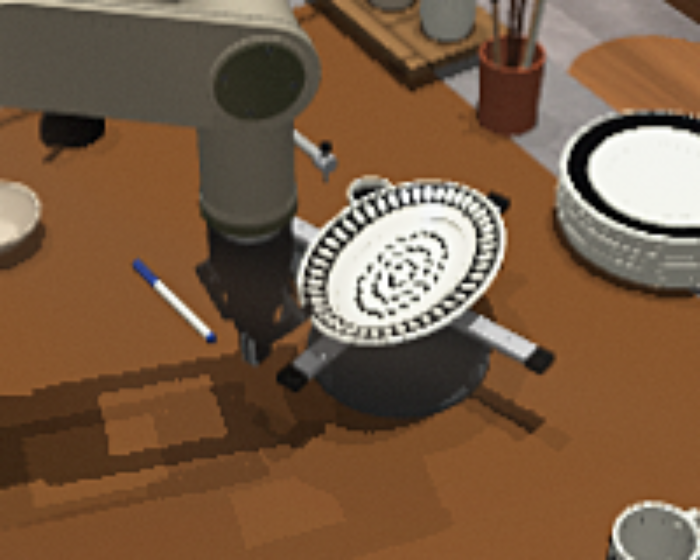

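```bash
python3 -m jog '[-0.001,0.01,-0.002,0,0,0, -0.002,0.017,-0.002,0,0,0, -0.003,0.022,-0.002,0,0,0, -0.003,0.027,-0.002,0,0,-0.01, -0.004,0.034,-0.002,0,0,-0.05, -0.005,0.043,-0.002,0,0,-0.1, -0.005,0.053,-0.002,0,0,-0.16, -0.004,0.064,-0.002,0,0,-0.23]'
python3 - <<'E'
from h import *
import json,subprocess
c=np.array([581.,-69]); W=[]
for a in range(214,260,4):
    o=27
    u=np.array([np.cos(np.radians(a)),np.sin(np.radians(a))]); t=np.array([-u[1],u[0]])
    W.append([*(c+167*u-o*t),87,a-180])
print(subprocess.run(["python3","rows.py",json.dumps(W)],capture_output=True,text=True).stdout)
E
```

```text
time: 11.95
tool_pos: [426.9, -134.0, 89.4]
tcp_rot: [-180.0, 0.0, 32.1]
ft_force: [-0.8, 0.3, 1.6]
finger_gap: -0.0
grip_force: 0.8
t 11.95 tcp [ 426.9 -134.    89.4] yaw 32.1 F [-0.8  0.3  1.6]
[-0.003, 0.005, 0.002, -0.0, 0.0, -0.034]
[-0.004, 0.017, 0.002, -0.0, 0.0, -0.104]
[-0.004, 0.029, 0.002, -0.0, 0.0, -0.173]
[-0.004, 0.041, 0.002, -0.0, 0.0, -0.243]
[-0.002, 0.052, 0.002, -0.0, 0.0, -0.313]
[0.0, 0.064, 0.002, -0.0, 0.0, -0.383]
[0.003, 0.076, 0.002, -0.0, 0.0, -0.453]
[0.007, 0.087, 0.002, -0.0, 0.0, -0.522]
[0.011, 0.098, 0.002, -0.0, 0.0, -0.592]
[0.017, 0.108, 0.002, -0.0, 0.0, -0.662]
[0.023, 0.118, 0.002, -0.0, 0.0, -0.732]
[0.03, 0.128, 0.002, -0.0, 0.0, -0.802]
```

```bash
python3 -m jog '[-0.002,0.008,0.003,0,0,-0.05, -0.004,0.018,0.003,0,0,-0.11, -0.004,0.029,0.003,0,0,-0.173, -0.004,0.041,0.003,0,0,-0.243, -0.002,0.052,0.003,0,0,-0.313, 0,0.064,0.003,0,0,-0.383, 0.003,0.074,0.003,0,0,-0.445, 0.005,0.08,0.003,0,0,-0.48]'
cat > chk.py <<'E'
from fit import *
import json,subprocess,sys
L=cloud(); A=np.vstack(L)
for P in L+[A]:
    try:
        x,k,m=arms(P,np.array([581,-69.]),0); e,sd=rim(P,x[:2]); print("spindle",x[:2].round(1),"arms",round(np.degrees(x[2])%90,1),"dish",e[:2].round(1),round(np.degrees(e[2])%180,1),e[3:].round(1),sd.round(1))
    except Exception as ex: print(ex)
c=np.array([581.,-69]); W=[]
for a in map(float,sys.argv[1:]):
    u=np.array([np.cos(np.radians(a)),np.sin(np.radians(a))]); t=np.array([-u[1],u[0]])
    W.append([*(c+167*u-27*t),87,a-180])
print(subprocess.run(["python3","rows.py",json.dumps(W)],capture_output=True,text=True).stdout)
E
python3 chk.py 244 248 252 256 260 264 266 268 270
```

```text
time: 12.95
tool_pos: [473.5, -199.3, 86.1]
tcp_rot: [-180.0, 0.0, 59.5]
ft_force: [-1.4, 1.0, 0.8]
finger_gap: 0.1
grip_force: 0.5
spindle [583.6 -67.5] arms 60.6 dish [584.1 -69.5] 67.2 [126.7  87.8] 0.9
spindle [573.8 -66.8] arms 60.8 dish [581.2 -67.4] 68.2 [128.   88.3] 2.3
spindle [581.6 -67.9] arms 60.5 dish [583.  -68.8] 67.7 [126.7  88.8] 1.0
t 13.05 tcp [ 473.8 -199.3   86.3] yaw 59.4 F [ 0.6  0.4 -0.1]
[-0.002, 0.012, -0.001, 0.0, 0.0, -0.08]
[-0.002, 0.024, -0.001, 0.0, 0.0, -0.15]
[-0.002, 0.036, -0.001, 0.0, 0.0, -0.22]
[-0.001, 0.048, -0.001, 0.0, 0.0, -0.289]
[0.001, 0.059, -0.001, 0.0, 0.0, -0.359]
[0.004, 0.071, -0.001, 0.0, 0.0, -0.429]
[0.005, 0.077, -0.001, 0.0, 0.0, -0.464]
[0.007, 0.082, -0.001, 0.0, 0.0, -0.499]
[0.009, 0.088, -0.001, 0.0, 0.0, -0.534]
```

```bash
python3 -m jog '[-0.001,0.007,0,0,0,-0.05, -0.002,0.016,0,0,0,-0.1, -0.002,0.026,0,0,0,-0.16, -0.002,0.036,0,0,0,-0.22, -0.001,0.046,0,0,0,-0.28, 0,0.054,0,0,0,-0.33, 0.001,0.059,0,0,0,-0.36, 0.001,0.059,0,0,0,-0.36]'; python3 chk.py 260 262 264 266 268 270
python3 - <<'E'
from fit import *
# needle: pixels of pointer tip; gauge direction, post
for P in cloud():
    q=P[(P[:,2]>120)&(P[:,2]<166)&(np.hypot(P[:,0]-570,P[:,1]-51)<14)]; print("needle pts",len(q),q.mean(0).round(1) if len(q) else "")
    q=P[(P[:,2]>185)&(P[:,2]<200)&(np.hypot(P[:,0]-570,P[:,1]-51)<25)]; print("clamp top",len(q),q.mean(0).round(1) if len(q) else "")
s=r.snapshot("scene"); cv2.imwrite("pics/d.png",cv2.resize(s["pixels"][150:270,250:410,::-1],None,fx=4.5,fy=4.5,interpolation=cv2.INTER_CUBIC))
E
```

```text
time: 14.05
tool_pos: [524.9, -228.0, 86.3]
tcp_rot: [180.0, 0.0, 80.0]
ft_force: [0.2, 0.4, -0.3]
finger_gap: -0.3
grip_force: 0.0
spindle [583.2 -67.9] arms 80.7 dish [584.2 -68.7] 87.5 [126.5  88. ] 1.0
spindle [575.7 -68.5] arms 80.4 dish [580.5 -68.4] 88.3 [128.1  87.3] 5.2
spindle [582.  -68.2] arms 80.6 dish [583.4 -68.2] 88.0 [127.   88.9] 0.9
t 14.15 tcp [ 524.6 -228.    86.3] yaw 80.0 F [-0.3  0.7  0.6]
[-0.001, 0.001, -0.001, -0.0, 0.0, -0.0]
[-0.001, 0.007, -0.001, -0.0, 0.0, -0.035]
[-0.002, 0.013, -0.001, -0.0, 0.0, -0.07]
[-0.003, 0.019, -0.001, -0.0, 0.0, -0.105]
[-0.003, 0.024, -0.001, -0.0, 0.0, -0.14]
[-0.003, 0.03, -0.001, -0.0, 0.0, -0.175]

needle pts 61 [570.7  47.8 134.2]
clamp top 22 [571.2  51.5 193.6]
needle pts 36 [569.9  50.  136.3]
clamp top 3 [561.2  52.  187. ]
```

View pics/d.png

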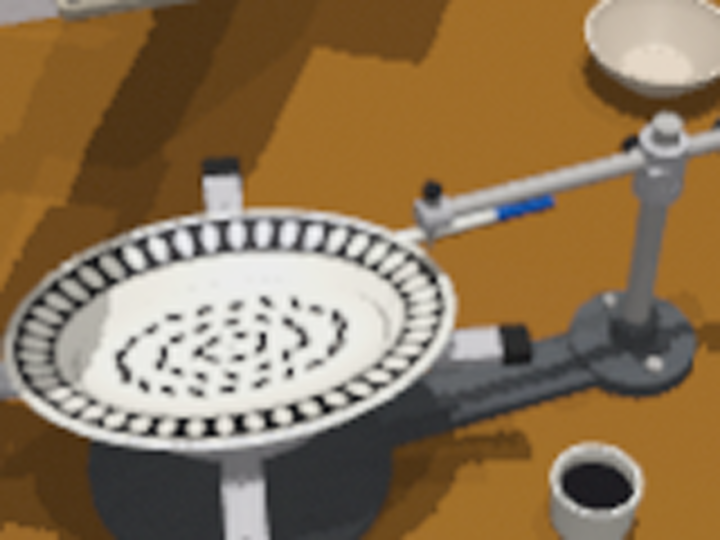

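```bash
python3 -m jog '[0,0.004,0,0,0,-0.02, -0.001,0.008,0,0,0,-0.045, -0.002,0.012,0,0,0,-0.07, -0.002,0.016,0,0,0,-0.09, -0.003,0.019,0,0,0,-0.11, -0.003,0.022,0,0,0,-0.125, -0.003,0.023,0,0,0,-0.135, -0.003,0.023,0,0,0,-0.135]'; python3 chk.py 267 268 269
```

```text
time: 15.3
tool_pos: [547.0, -235.0, 86.3]
tcp_rot: [180.0, 0.0, 87.8]
ft_force: [-0.4, 1.2, 0.3]
finger_gap: -0.1
grip_force: 0.0
spindle [582.9 -68.1] arms 88.1 dish [584.2 -68.2] 95.2 [126.5  88.1] 1.1
spindle [573.9 -70.6] arms 87.1 dish [572.6 -53.9] 84.5 [115.2  80.5] 10.4
spindle [581.7 -68.3] arms 88.0 dish [583.3 -67.8] 95.4 [126.9  88.8] 0.9
t 15.4 tcp [ 546.9 -235.    86.4] yaw 87.8 F [-0.2  0.   0.2]
[0.001, -0.002, -0.001, 0.0, 0.0, 0.013]
[0.0, 0.001, -0.001, 0.0, 0.0, -0.004]
[-0.0, 0.004, -0.001, 0.0, 0.0, -0.022]
```

```bash
python3 -m jog '[0,-0.004,0,0,0,0, 0,-0.015,0,0,0,0, 0,-0.03,0,0,0,0, -0.005,-0.045,0,0,0,0, -0.01,-0.05,-0.02,0,0,0, -0.015,-0.05,-0.06,0,0,0, -0.02,-0.05,-0.11,0,0,0, -0.02,-0.05,-0.15,0,0,0]'; python3 -m jog '[0,-0.02,0,0,0,0, -0.01,-0.06,0,0,0,0, -0.02,-0.1,0,0,0,0, -0.03,-0.13,0,0,0,0, -0.03,-0.15,0,0,0,0, -0.03,-0.15,0,0,0,0, -0.03,-0.15,0,0,0,0]';  python3 chk.py
python3 - <<'E'
from fit import *
s=r.snapshot("scene"); P=pts(s).reshape(-1,3); P=P[~np.isnan(P[:,0])]
g=P[(P[:,2]>168)&(P[:,2]<184)&(P[:,1]<182)&(P[:,1]>60)&(P[:,0]>540)&(P[:,0]<600)]
vx,vy,x0,y0=cv2.fitLine(g[:,:2].astype(np.float32),cv2.DIST_HUBER,0,.01,.01).ravel(); print("gauge",x0,y0,np.degrees(np.arctan2(vy,vx)))
cv2.imwrite("pics/e.png",cv2.resize(s["pixels"][150:270,250:410,::-1],None,fx=4.5,fy=4.5,interpolation=cv2.INTER_CUBIC))
E
```

```text
time: 16.4
tool_pos: [496.4, -254.1, 240.6]
tcp_rot: [179.8, 0.1, 87.7]
ft_force: [0.3, -0.3, -0.5]
finger_gap: 0.0
grip_force: 0.0
time: 17.27
tool_pos: [345.6, -277.5, 237.4]
tcp_rot: [179.9, 0.1, 87.7]
ft_force: [1.1, -0.1, 0.6]
finger_gap: 0.2
grip_force: 0.0
spindle [583.6 -68.2] arms 88.2 dish [584.1 -68.2] 95.1 [126.4  88. ] 1.1
spindle [581.6 -64.4] arms 86.7 dish [594.4 -82.8] 81.5 [116.4  75. ] 7.4
spindle [582.  -67.6] arms 87.9 dish [583.7 -68.7] 94.4 [126.8  88. ] 1.0
t 17.375 tcp [ 345.7 -277.2  236.8] yaw 87.8 F [-0.4 -0.5  0.2]

gauge 565.7208 121.46381 -84.444534
```

View pics/e.png

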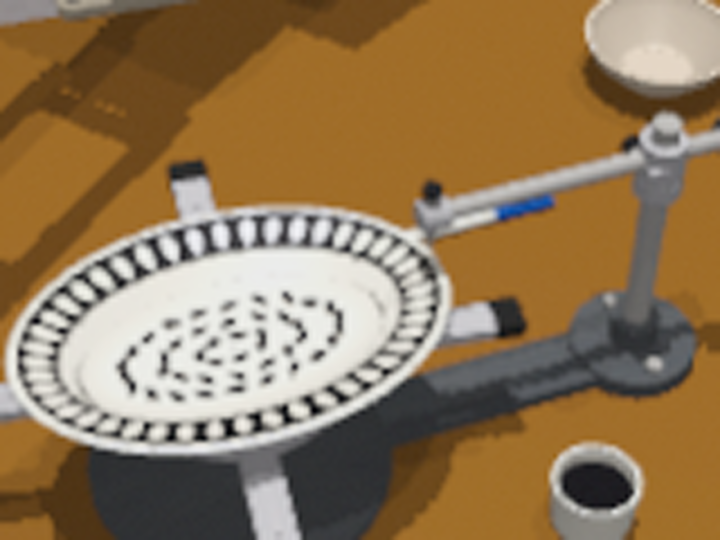

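```bash
python3 -c "
from bench import r
print(r.hand_in())"
```

```text
the job is handed in; nothing more can be done
None
```

The gauge's arm is home against its stop (it held at about 15 N). By the last scene-camera measurement, one long end of the dish stands about 1–2 mm from the needle point; the hand is clear, and the job was handed in at about 17 s.

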